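Square a test chart into the scanner's corner and start the scan

TASK

Set up a test scan on the flatbed scanner: with your fingertips, push the white test chart along the glass until it sits square in the corner with the blue arrow, flush against both ruler edges, then press the green start button fully down and let it go. Do not lift the chart off the glass, do not start the scan before the chart is in its corner, leave the red stop button alone and do not disturb the other things on the bench.

Things in the scene. Friction and masses are not known exactly. Their poses are not given: they have to be found in the camera images.
- scanner: Light grey A4 flatbed scanner, lid off, fixed to the bench. Origin: on the bench under the centre of the glass, z up. Glass 216 mm (x) by 297 mm (y), its top 46 mm up. The frame round it stands 4 mm above the glass; its inner edges are the stops. Outside: x -125 to +145, y -235 to +168 mm. White rulers on the far (+x) and left (+y) frame meet at the blue arrow; the panel is the strip at -y.
- glass_corner (a point): Corner of the glass that the slim blue arrow head (about 18 mm long, on the frame) points into, at the level of the glass, where the far (+x) and left (+y) inner frame edges meet. Its axes are those of the scanner, so the glass lies at -x and -y of it. A chart square in this corner has its centre 46 mm (x) and 65 mm (y) from it.
- chart: Test chart lying face down on the glass: a loose rigid white plate with an orange label, 92 mm along its x, 130 mm along its y, 10 mm thick, about 0.25 kg, slides under a light push. Origin: centre of its underside; z up. Its y starts within 25 degrees of the scanner's y. Its top stands 6 mm above the frame.
- start_top (a point): Centre of the top of the green start button, a round cap 24 mm across on the panel, standing 6 mm above the panel (56 mm above the bench) when not pressed. Spring-loaded, travel 4 mm straight down, about 5 N when fully down.
- start_button (a joint): Travel of the green start button in m: 0 up, 0.004 fully down; springs back.
- stop_top (a point): Centre of the top of the red stop button, same size and build as the green one, 70 mm nearer the scanner's front (-x). To be left alone.
- stop_button (a joint): Travel of the red stop button in m: 0 up, 0.004 fully down.
- toner_bottle: Black toner bottle standing on the bench to the right of the scanner, 44 x 62 mm and 150 mm tall, origin at the centre of its foot. Leave alone.
- jar: Small amber jar with black lid on the bench in front and left of the scanner, 44 mm across, 45 mm tall, origin at the centre of its foot. Leave alone.
- screwdriver: Screwdriver with red handle, 170 mm long, lying on the bench to the right of the scanner; its x runs along it. Leave alone.
- cartridge: Black toner cartridge, 320 mm along its x, 110 mm wide, 60 mm tall, lying on the bench to the left of the scanner, origin at the centre of its underside. Leave alone.
Mind the look-alikes: they are no part of the job. Of the things shaped like the chart, the glass one is meant.

How it is judged:
By the outcome, as a careful person would: the job done as asked, in the order asked, and still so for the second after the job is handed in, with the robot touching nothing.
It also fails if it takes over 58 s, if anything falls off the work surface, if the arm or the gripper's body presses on something with over 40 N, if the wrist force passes 120 N, or if a joint passes its speed limit or range.

ROBOT

A 6-joint arm with a two-finger parallel gripper is mounted at the origin on the work surface. World frame = base frame: x ahead of the robot, y to its left, z up, the work surface at z = 0. Lengths are in m, angles in rad, forces in N, time in s.
With the tool pointing down it reaches from about 0.3 to 0.775 m from the base axis. Payload 14.6 kg.
Tool frame: the origin (TCP) lies midway between the tips of the shut fingers; the grasp point (between the pads) lies 19 mm behind it (ctrl.tcp_to_grasp is the distance from the TCP to the grasp point, in m); x points along the fingers, y is the direction in which the jaws open and shut, and the axes are right-handed (so a half turn about x gives the same grasp; the last joint's range is limited). The gripper opens to 94 mm and grips with 3 to 60 N. Pads are 16 mm wide; open, the fingers measure 119 mm over their backs; the gripper's body (75 mm by 177 mm) begins 78 mm behind the grasp point.
Start: joints at [1.212, 0.3, 1.521, -0, 1.321, -0.067], TCP at [0.158, 0.527, 0.205] pointing down, gripper open.
Joint ranges: [-3.03, 3.03], [-0.79, 2.21], [0.23, 2.52], [-1.04, 4.18], [0, 3.07], [-2.55, 2.55]. Speed limits (rad/s): [2.22, 2.22, 2.57, 3.14, 3.14, 3.14].

INTERFACE

Orientations are given as [roll, pitch, yaw] about the fixed x, y, z axes, in that order (R = Rz(yaw) Ry(pitch) Rx(roll)).
In Python, from station import ctrl gives the robot as it stands.
- The arm moves only by the tool jog_arm, never from a script. Its argument "rows" is one flat list of numbers, 7 for each row, row after row: the shift along the world's x, y, z in m, then the turn, a rotation vector about the world's x, y, z in degrees, then the closure, from 0 (fully open) to 1 (shut). A call has 1 to 8 rows; each row shifts and turns the commanded pose from where the row before left it; what a row does not reach is not made up. A row lasts 1/12 s, in which the tool goes at most 41.7 mm and 7.16 degrees, less where a joint would pass 70% of its speed; a pose out of reach is approached as far as the arm can. A call with a gripper value outside its range is refused whole. The fingers move at their own pace and stop on an object; "squeeze" is the grip in N (left out, the last holds). Time passes only in rows, so rows that do not move let the fingers close. It gives the time, the measured TCP pose, the force and the opening at its end, in the units of the state.
- ctrl.get_obs(): the state, without advancing time (a new reading comes with each control period).
- ctrl.camera(name): name is "side" or "top"; returns (picture, depth): 400x640x3 uint8, red, green, blue; 400x640 float32, m along the optical axis (not along the pixel's ray), 0 where there is no reading.
- ctrl.camera_model(name): a dict with "K" (3x3 intrinsics, pixels), "extrinsics" (4x4, takes a point from camera to world coordinates). Camera axes: x right, y down, z forward; pixel columns grow to the right and rows downward; lengths in m; the calibration is good to about 2 mm. A picture is of the moment at which its call begins. camera_model takes no time and is no camera call.
- ctrl.hand_in(): hands the job in, once; it reports no verdict.
The state is a dict: "time_s": time; "qpos": joint angles; "joint_vel": joint speeds; "tau": joint torques, N m; "ee_pos": TCP position; "eef_rot": TCP orientation; "force": force on the tool from outside, world axes, zero at the start; "moment": the same for the moment, N m; "grip_width": finger opening in m.
Only numpy, scipy, OpenCV 4.12 (cv2) and the standard library are available. Lean on these libraries where they do the work, as an engineer would, in place of code of your own. Each camera call takes 0.05 s, during which the arm holds its last target.

## Working session

There is one attempt and no reset: what is moved stays moved. The work goes in short steps, Python scripts to look and compute and a tool call to move; the robot and the scene stay as the last step left them, time stands still between calls to the robot, and variables do not carry over. Pictures are saved under pics/ and viewed, and the job is handed in when it is done.

Besides the shell and the picture viewer there is one more tool, called as name(argument=value, ...) on one line, values as JSON. jog_arm: Moves the arm, as the interface text tells. Its arguments: {"type":"object","properties":{"rows":{"type":"array"},"squeeze":{"type":"number"}},"required":["rows"]}

```bash
ls; mkdir -p pics; python3 - <<'E'
from station import ctrl
import cv2,numpy as np
for n in("top","side"):
    p,d=ctrl.camera(n); np.savez(f'pics/{n}0.npz',p=p,d=d); cv2.imwrite(f'pics/{n}0.png',p[:,:,::-1])
    m=ctrl.camera_model(n); print(n,np.round(m['K'],2).tolist(),np.round(m['extrinsics'],4).tolist())
print(ctrl.get_obs())
E
```

```text
pics
top [[436.57, 0.0, 324.05], [0.0, 436.57, 198.19], [0.0, 0.0, 1.0]] [[0.0167, -0.9802, 0.1974, 0.2626], [-0.9999, -0.0169, 0.0007, -0.0065], [0.0027, -0.1974, -0.9803, 1.217], [0.0, 0.0, 0.0, 1.0]]
side [[468.63, 0.0, 326.55], [0.0, 468.63, 189.4], [0.0, 0.0, 1.0]] [[0.7791, -0.412, 0.4725, -0.1769], [-0.6269, -0.5111, 0.588, -0.807], [-0.0008, -0.7543, -0.6565, 0.9554], [0.0, 0.0, 0.0, 1.0]]
{'time_s': 0.1, 'qpos': array([ 1.21240009e+00,  3.00380438e-01,  1.52147708e+00,  8.28575861e-08,
        1.32069405e+00, -6.65819895e-02]), 'joint_vel': array([ 0.00106255, -0.00221492, -0.00247757, -0.00209565,  0.00037273,
       -0.00034   ]), 'tau': array([ 3.28692076e-04, -5.32642436e+01, -3.53285801e+01,  7.08524091e-02,
        2.36697088e-02, -5.27292684e-05]), 'ee_pos': array([0.15814687, 0.52654688, 0.20498005]), 'eef_rot': array([-1.63746202,  1.56983741, -1.92927628]), 'force': array([-0.15489124,  0.03508379,  0.27378983]), 'moment': array([ 0.00761944, -0.06717238,  0.00615233]), 'grip_width': 0.09428554809139039}
```

View pics/top0.png

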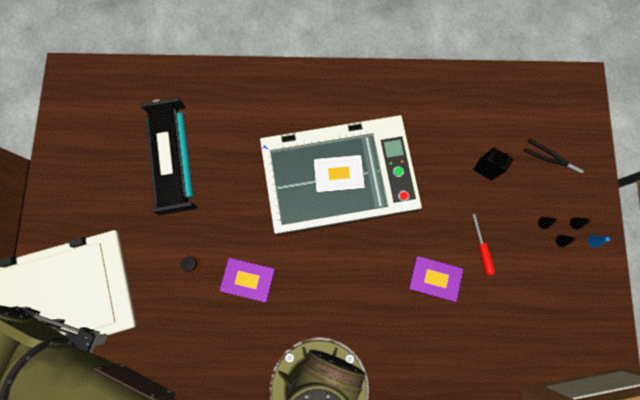

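View pics/side0.png

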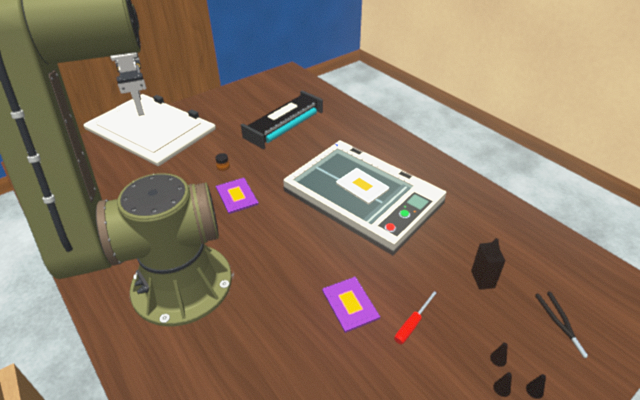

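Candidates for the chart in the top view are the white plate with orange label on the glass (339,174) and the purple plates on the bench at (247,280) and (437,279). The white scanner lid at (70,285) could also mislead. I choose the white plate at (339,174). The green button is at (398,172), the red one at (404,196), and the blue arrow near (265,147). A close crop will check this.

```bash
python3 - <<'E'
import cv2,numpy as np
p=np.load('pics/top0.npz')['p'];q=np.load('pics/side0.npz')['p']
a=cv2.resize(p[105:245,250:430],None,fx=4,fy=4,interpolation=cv2.INTER_CUBIC);cv2.imwrite('pics/ctop.png',a[:,:,::-1])
a=cv2.resize(q[130:260,275:455],None,fx=4,fy=4,interpolation=cv2.INTER_CUBIC);cv2.imwrite('pics/cside.png',a[:,:,::-1])
E
```

```text
(no output)
```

View pics/ctop.png

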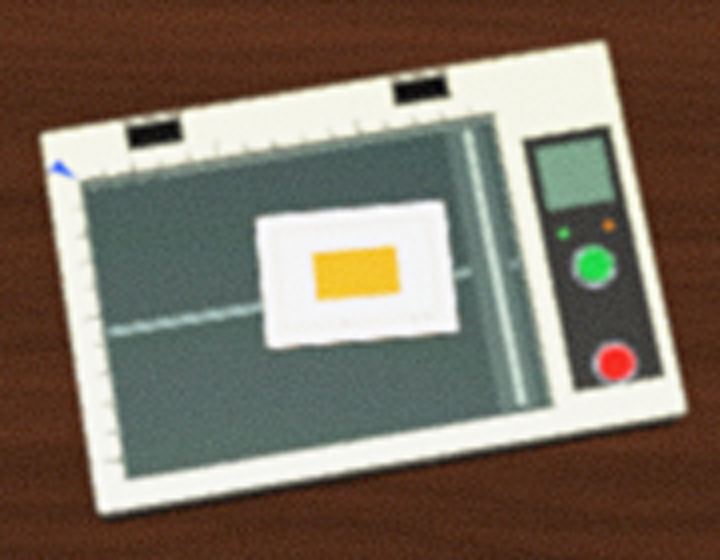

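View pics/cside.png

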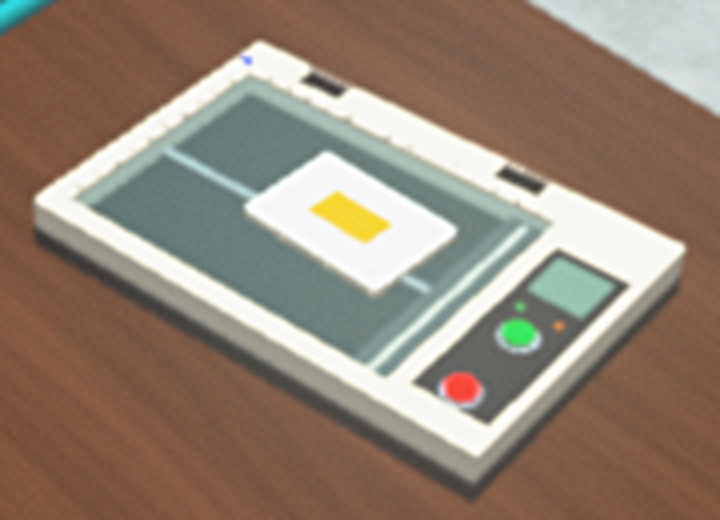

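The crops confirm it: the white plate with orange label lies on the glass, rotated a few degrees from the scanner. The blue arrow is at the far left corner, green and red buttons are on the panel. Now I measure.

```bash
cat > h.py <<'E'
import cv2,numpy as np
from station import ctrl
def ray(n,uv):
    m=ctrl.camera_model(n);K=m['K'];T=m['extrinsics'];uv=np.atleast_2d(uv).astype(float)
    d=np.c_[(uv[:,0]-K[0,2])/K[0,0],(uv[:,1]-K[1,2])/K[1,1],np.ones(len(uv))]@T[:3,:3].T
    return T[:3,3],d
def plane(n,uv,z):
    o,d=ray(n,uv);return (o+d*((z-o[2])/d[:,2])[:,None])[:,:2]
def tri(a,b):
    A=[];B=[]
    for n,uv in(("top",a),("side",b)):
        o,d=ray(n,uv);d=d[0]/np.linalg.norm(d[0]);P=np.eye(3)-np.outer(d,d);A.append(P);B.append(P@o)
    return np.linalg.lstsq(np.vstack(A),np.hstack(B),rcond=None)[0]
def proj(n,P):
    m=ctrl.camera_model(n);T=np.linalg.inv(m['extrinsics']);P=np.atleast_2d(P)@T[:3,:3].T+T[:3,3];p=P@m['K'].T;return p[:,:2]/p[:,2:]
def blob(mask,near=None,minA=15):
    n,l,s,c=cv2.connectedComponentsWithStats(mask.astype(np.uint8))
    return [(int(s[i,4]),c[i].round(2).tolist()) for i in range(1,n) if s[i,4]>=minA]
def masks(p):
    h=cv2.cvtColor(p,cv2.COLOR_RGB2HSV);H,S,V=[h[...,i].astype(int) for i in range(3)]
    return dict(green=(H>50)&(H<75)&(S>150)&(V>130),red=((H<5)|(H>175))&(S>180)&(V>180),orange=(H>17)&(H<30)&(S>140)&(V>180),blue=(H>105)&(H<130)&(S>90)&(V>150),white=(S<40)&(V>190))
E
python3 - <<'E'
from h import *
for n in("top","side"):
    p=np.load(f'pics/{n}0.npz')['p'];M=masks(p)
    for k in M:print(n,k,blob(M[k],minA=4 if k=='blue' else 20))
    # poly of white chart and frame
    cs,hi=cv2.findContours(M['white'].astype(np.uint8),cv2.RETR_CCOMP,cv2.CHAIN_APPROX_NONE)
    for c,h in zip(cs,hi[0]):
        if cv2.contourArea(c)>300: 
            a=cv2.approxPolyDP(c,5,True)[:,0];print(n,'area',cv2.contourArea(c),h[3],a.tolist())
E
```

```text
top green [(43, [398.26, 171.02])]
top red [(36, [403.69, 195.36]), (242, [486.76, 258.95])]
top orange [(223, [338.61, 172.75]), (262, [436.09, 278.19]), (259, [246.62, 279.36])]
top blue [(10, [264.7, 146.7])]
top white [(4011, [340.43, 168.58]), (41, [620.27, 123.12]), (465, [164.04, 153.02]), (121, [373.37, 172.5]), (1292, [338.48, 173.16]), (9003, [71.95, 284.65]), (58, [289.14, 357.5]), (55, [349.53, 358.44])]
top area 8893.0 -1 [[115, 232], [0, 268], [0, 304], [30, 306], [100, 333], [132, 326]]
top area 1490.0 -1 [[360, 156], [315, 159], [317, 191], [363, 187]]
top area 308.5 28 [[349, 166], [349, 179], [328, 179], [328, 167]]
top area 415.0 -1 [[166, 132], [157, 134], [162, 174], [171, 172]]
top area 13353.5 -1 [[400, 116], [362, 122], [361, 130], [350, 132], [347, 125], [298, 132], [295, 141], [284, 143], [278, 135], [261, 138], [268, 147], [262, 153], [274, 231], [420, 207]]
top area 1577.0 45 [[402, 135], [416, 198], [393, 203], [379, 140]]
top area 8282.5 45 [[372, 132], [388, 206], [281, 225], [269, 150]]
side green [(33, [404.24, 212.58])]
side red [(32, [389.84, 226.38
[... 589 characters left out ...]
[80, 382], [77, 376], [89, 360]]
side area 929.0 -1 [[323, 171], [367, 202], [381, 202], [375, 198], [388, 188], [358, 168], [337, 179]]
side area 7981.5 -1 [[284, 179], [392, 243], [445, 193], [341, 141]]
side area 1080.5 87 [[432, 201], [397, 236], [377, 225], [414, 191]]
side area 4505.0 87 [[293, 179], [338, 148], [412, 186], [370, 224], [406, 186], [365, 221]]
side area 4385.5 -1 [[84, 124], [155, 162], [214, 126], [143, 94], [143, 115], [133, 99]]
side area 13925.5 -1 [[319, 76], [384, 115], [400, 114], [396, 121], [575, 230], [601, 229], [605, 236], [598, 243], [639, 268], [639, 207], [524, 148], [507, 150], [506, 138], [370, 68], [375, 72], [365, 82], [352, 77], [368, 68], [356, 64]]
```

```bash
cat >> h.py <<'E'
def edge(p,a,b,r=3,trim=.12,n=40):
    """subpixel points on the edge near segment a-b (strongest gradient)"""
    g=cv2.cvtColor(p,cv2.COLOR_RGB2GRAY).astype(np.float32);a=np.array(a,float);b=np.array(b,float)
    t=np.linspace(trim,1-trim,n);c=a+(b-a)*t[:,None];d=(b-a)/np.linalg.norm(b-a);nn=np.array([-d[1],d[0]])
    s=np.arange(-r,r+.01,.25);q=c[:,None]+nn*s[None,:,None]
    v=cv2.remap(g,q[...,0].astype(np.float32),q[...,1].astype(np.float32),cv2.INTER_LINEAR)
    v=cv2.GaussianBlur(v,(5,1),0);G=np.abs(np.gradient(v,axis=1))
    G2=G*(G>.5*G.max(1,keepdims=True));off=(G2*s).sum(1)/G2.sum(1)
    pts=c+nn*off[:,None]
    L=cv2.fitLine(pts.astype(np.float32),cv2.DIST_HUBER,0,.01,.01).ravel()
    res=(pts-L[2:])@np.array([-L[1],L[0]]);k=np.abs(res)<.6
    return pts[k],np.sqrt((res[k]**2).mean())
def wline(n,p,a,b,z,**k):
    pts,r=edge(p,a,b,**k);w=plane(n,pts,z)
    L=cv2.fitLine(w.astype(np.float32),cv2.DIST_L2,0,.001,.001).ravel()
    return L,r,len(pts)
def X(L,M):
    A=np.array([[L[0],-M[0]],[L[1],-M[1]]]);t=np.linalg.solve(A,M[2:]-L[2:]);return L[2:]+t[0]*L[:2]
def ang(L):return (np.degrees(np.arctan2(L[1],L[0]))+90)%180-90
def quad(n,p,C,z,names=None,**k):
    Ls=[]
    for i in range(4):
        L,r,m=wline(n,p,C[i],C[(i+1)%4],z,**k);Ls.append(L);print(n,i,'ang %.2f rms %.2f n %d'%(ang(L),r,m))
    return np.array([X(Ls[i-1],Ls[i]) for i in range(4)])
E
python3 - <<'E'
from h import *
P={n:np.load(f'pics/{n}0.npz')['p'] for n in("top","side")}
Q={'in':(.050,dict(top=[(270.5,149.5),(372.5,132.5),(388,206.5),(281,225)],side=[(338,148.5),(412.5,185.5),(369.5,224),(293.5,179.5)])),
 'chart':(.056,dict(top=[(314,159),(361,155.5),(364.5,187.5),(317,192)],side=[(357,167.5),(389.5,187.5),(368.5,202),(336.5,181.5)])),
 'out':(.050,dict(top=[(260,138),(401.5,115.3),(421.5,207.5),(274.5,232)],side=[(340.5,140.5),(445.5,192.5),(395,244),(284,179.5)])),}
for k,(z,c) in Q.items():
    W={}
    for n in c:
        W[n]=quad(n,P[n],c[n],z);w=W[n];print(k,n,w.round(4).tolist(),'sides',np.linalg.norm(w-np.roll(w,-1,0),axis=1).round(4),'c',w.mean(0).round(4))
    for i in range(4):
        print(k,i,'tri',tri(*[proj(n,np.r_[W[n][i],z])[0] for n in('top','side')]).round(4))
print('green',tri((398.26,171.02),(404.24,212.58)).round(4),plane('top',(398.26,171.02),.056),plane('side',(404.24,212.58),.056))
print('red',tri((403.69,195.36),(389.84,226.38)).round(4))
print('orange',tri((338.61,172.75),(362.18,183.92)).round(4))
E
```

```text
top 0 ang -79.16 rms 0.15 n 40
top 1 ang 10.89 rms 0.10 n 40
top 2 ang -79.15 rms 0.07 n 40
top 3 ang 10.90 rms 0.12 n 40
in top [[0.6330000162124634, 0.14900000393390656], [0.6881999969482422, -0.13910000026226044], [0.4781999886035919, -0.17949999868869781], [0.4230000078678131, 0.10859999805688858]] sides [0.2934 0.2138 0.2933 0.2138] c [ 0.5556 -0.0153]
side 0 ang -79.50 rms 0.14 n 38
side 1 ang 10.63 rms 0.11 n 40
side 2 ang -79.18 rms 0.07 n 40
side 3 ang 10.10 rms 0.22 n 39
in side [[0.6333000063896179, 0.1437000036239624], [0.6858999729156494, -0.1404000073671341], [0.478300005197525, -0.1793999969959259], [0.4237000048160553, 0.10639999806880951]] sides [0.2889 0.2112 0.2909 0.2128] c [ 0.5553 -0.0174]
in 0 tri [0.6357 0.1488 0.0456]
in 1 tri [ 0.6884 -0.1391  0.048 ]
in 2 tri [ 0.4782 -0.1795  0.0502]
in 3 tri [0.424  0.1083 0.0485]
top 0 ang -83.72 rms 0.11 n 40
top 1 ang 6.02 rms 0.13 n 40
top 2 ang -83.83 rms 0.14 n 40
top 3 ang 6.36 rms 0.12 n 40
chart top [[0.607200026512146, 0.026399999856948853], [0.6215999722480774, -0.10499999672174454], [0.5281999707221985, -0.114
[... 939 characters left out ...]
[0.4054 0.2729 0.4054 0.273 ] c [ 0.5712 -0.0463]
side 0 ang -78.90 rms 0.27 n 31
side 1 ang 10.69 rms 0.03 n 40
side 2 ang -79.09 rms 0.09 n 40
side 3 ang 10.81 rms 0.09 n 40
out side [[0.6664000153541565, 0.1754000037908554], [0.744700014591217, -0.2231999933719635], [0.47530001401901245, -0.27399998903274536], [0.398499995470047, 0.1242000013589859]] sides [0.4062 0.2741 0.4056 0.2727] c [ 0.5712 -0.0494]
out 0 tri [0.6684 0.1786 0.0472]
out 1 tri [ 0.7459 -0.221   0.0473]
out 2 tri [ 0.4766 -0.2721  0.0472]
out 3 tri [0.3996 0.1271 0.0474]
green [ 0.578  -0.2097  0.0526] [[ 0.5760347  -0.20834285]] [[ 0.57645965 -0.21233356]]
red [ 0.5094 -0.2231  0.0528]
orange [ 0.57   -0.0451  0.0525]
```

```bash
cat >> h.py <<'E'
from scipy.spatial.transform import Rotation as R
YAW=10.9;GC=np.array([.5553,-.0163])
ux=np.array([np.cos(np.radians(YAW)),np.sin(np.radians(YAW))]);uy=np.array([-ux[1],ux[0]])
def s2w(x,y):return GC+ux*x/1000+uy*y/1000
def w2s(p):d=np.asarray(p)[:2]-GC;return np.array([d@ux,d@uy])*1000
def st():
    o=ctrl.get_obs();r=R.from_euler('xyz',o['eef_rot']).as_matrix()
    print('t %.2f'%o['time_s'],'tcp',o['ee_pos'].round(4),'scan',w2s(o['ee_pos']).round(1),'F',o['force'].round(2),'w %.4f'%o['grip_width'],'q',o['qpos'].round(3),'jaw yaw %.2f'%np.degrees(np.arctan2(r[1,1],r[0,1])),'down',r[:,0].round(4))
E
python3 - <<'E'
from h import *
st()
for n,a in dict(pushx_start=(-64,-32),pushx_end=(62-46-8,-32),pushy_start=(58,-122),pushy_end=(58,10.5),start_nom=(None,None)).items():
    if a[0] is not None: print(n,s2w(*a).round(4))
print('chart rel top',w2s((.5677,-.0443-.0009)),'side',w2s((.5666,-.0491+.0013)))
print('green rel',w2s((.5762,-.2103)),'red',w2s((.5094,-.2231)))
E
```

```text
t 0.10 tcp [0.1581 0.5265 0.205 ] scan [-287.3  608.2] F [-0.15  0.04  0.27] w 0.0943 q [ 1.212  0.3    1.521  0.     1.321 -0.067] jaw yaw 73.28 down [-3.e-04 -9.e-04 -1.e+00]
pushx_start [ 0.4985 -0.0598]
pushx_end [ 0.5692 -0.0462]
pushy_start [ 0.6353 -0.1251]
pushy_end [0.6103 0.005 ]
chart rel top [  6.71142974 -30.72339029] side [  5.139627   -33.06847796]
green rel [ -16.16157884 -194.45208502] red [ -84.17684252 -194.38958095]
```

jog_arm(rows=[0.017, -0.0293, 0, 0, 0, 1.4, 0, 0.017, -0.0293, 0, 0, 0, 1.4, 0, 0.017, -0.0293, 0, 0, 0, 1.4, 0, 0.017, -0.0293, 0, 0, 0, 1.4, 0, 0.017, -0.0293, 0, 0, 0, 1.4, 0, 0.017, -0.0293, 0, 0, 0, 1.4, 0, 0.017, -0.0293, 0, 0, 0, 1.4, 0, 0.017, -0.0293, 0, 0, 0, 1.4, 0])

```text
time_s: 0.77
ee_pos: [0.2945, 0.2908, 0.2053]
eef_rot: [-2.263, 1.571, -2.358]
force: [1.4, 0.3, -0.4]
grip_width: 0.0942
```

jog_arm(rows=[0.017, -0.0293, 0, 0, 0, 1.4, 0, 0.017, -0.0293, 0, 0, 0, 1.4, 0, 0.017, -0.0293, 0, 0, 0, 1.4, 0, 0.017, -0.0293, 0, 0, 0, 1.4, 0, 0.017, -0.0293, 0, 0, 0, 1.4, 0, 0.017, -0.0293, 0, 0, 0, 1.4, 0, 0.017, -0.0293, 0, 0, 0, 1.4, 0, 0.017, -0.0293, 0, 0, 0, 1.4, 0])

```text
time_s: 1.43
ee_pos: [0.4306, 0.0562, 0.2054]
eef_rot: [2.949, 1.571, 3.049]
force: [0.5, 0.5, 0.3]
grip_width: 0.0938
```

jog_arm(rows=[0.017, -0.0293, 0, 0, 0, 1.4, 0, 0.017, -0.0293, 0, 0, 0, 1.4, 0, 0.017, -0.0293, 0, 0, 0, 1.4, 0, 0.017, -0.0293, 0, 0, 0, 1.4, 0, 0, 0, 0, 0, 0, 0, 0, 0, 0, 0, 0, 0, 0, 0])

```text
time_s: 1.93
ee_pos: [0.4982, -0.0603, 0.2047]
eef_rot: [2.734, 1.569, 2.929]
force: [-0.2, 1.4, -0.1]
grip_width: 0.0941
```

```bash
python3 -c "
from h import *
st()"
```

```text
t 1.93 tcp [ 0.4982 -0.0603  0.2047] scan [-64.4 -32.4] F [-0.22  1.36 -0.13] w 0.0941 q [-0.193  0.194  1.655  0.     1.294 -1.959] jaw yaw 101.15 down [-1.5e-03  3.0e-04 -1.0e+00]
```

jog_arm(rows=[0, 0, -0.03, 0, 0, -0.2, 0, 0, 0, -0.03, 0, 0, 0, 0, 0, 0, -0.03, 0, 0, 0, 0, 0, 0, -0.02, 0, 0, 0, 0, 0, 0, -0.02, 0, 0, 0, 0, 0, 0, -0.01, 0, 0, 0, 0, 0, 0, 0, 0, 0, 0, 0])

```text
time_s: 2.52
ee_pos: [0.4969, -0.0583, 0.0638]
eef_rot: [2.731, 1.567, 2.925]
force: [0.3, -0.1, -0.4]
grip_width: 0.0939
```

```bash
cat > look.py <<'E'
from h import *
import sys
k=sys.argv[1];st();out=[]
for n,(r0,r1,c0,c1) in dict(top=(100,240,250,430),side=(125,265,270,450)).items():
    p,d=ctrl.camera(n);np.savez(f'pics/{n}{k}.npz',p=p,d=d)
    out.append(cv2.resize(p[r0:r1,c0:c1],None,fx=2.2 if 0 else 4,fy=4,interpolation=cv2.INTER_CUBIC)[:,:,::-1])
for n,o in zip('ts',out):cv2.imwrite(f'pics/c{k}{n}.png',o)
o=np.hstack([cv2.resize(o,(400,311)) for o in out]);cv2.imwrite(f'pics/c{k}.png',o)
E
python3 look.py 1
```

```text
t 2.52 tcp [ 0.4969 -0.0583  0.0638] scan [-65.2 -30.2] F [ 0.3  -0.11 -0.41] w 0.0939 q [-0.19   0.364  1.797  0.     0.984 -1.955] jaw yaw 101.12 down [-3.3e-03  7.0e-04 -1.0e+00]
```

View pics/c1.png

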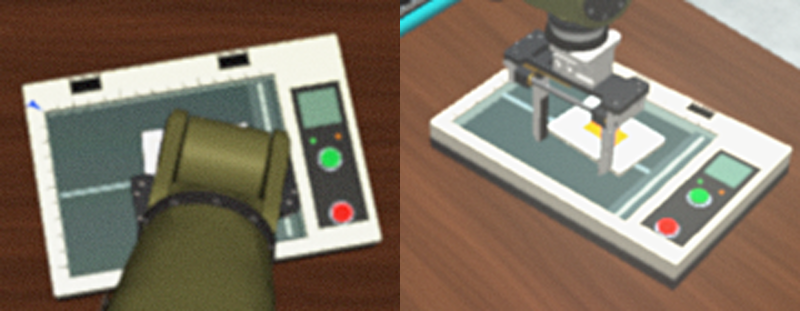

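The fingers straddle the chart's near (-x) side, clear of the plate. Lowering gently.

jog_arm(rows=[0, 0, -0.006, 0, 0, 0, 0, 0, 0, -0.004, 0, 0, 0, 0, 0, 0, -0.002, 0, 0, 0, 0, 0, 0, -0.002, 0, 0, 0, 0, 0, 0, 0, 0, 0, 0, 0])

```text
time_s: 3.03
ee_pos: [0.4981, -0.0593, 0.0512]
eef_rot: [2.826, 1.57, 3.02]
force: [-0.4, 0.0, 0.1]
grip_width: 0.0941
```

jog_arm(rows=[0, 0, -0.002, 0, 0, 0, 0, 0.0039, 0.00076, 0, 0, 0, 0, 0, 0.0039, 0.00076, 0, 0, 0, 0, 0, 0.0039, 0.00076, 0, 0, 0, 0, 0, 0.0039, 0.00076, 0, 0, 0, 0, 0, 0.0039, 0.00076, 0, 0, 0, 0, 0, 0.0039, 0.00076, 0, 0, 0, 0, 0, 0.0039, 0.00076, 0, 0, 0, 0, 0])

```text
time_s: 3.7
ee_pos: [0.5258, -0.0539, 0.0494]
eef_rot: [2.911, 1.57, 3.105]
force: [-2.9, -0.5, 2.7]
grip_width: 0.094
```

jog_arm(rows=[0.0039, 0.00076, 0, 0, 0, 0, 0, 0.0039, 0.00076, 0, 0, 0, 0, 0, 0.0039, 0.00076, 0, 0, 0, 0, 0, 0.0039, 0.00076, 0, 0, 0, 0, 0])

```text
time_s: 4.03
ee_pos: [0.5415, -0.0508, 0.0494]
eef_rot: [2.786, 1.571, 2.979]
force: [-2.8, -0.4, 1.8]
grip_width: 0.0938
```

```bash
python3 look.py 2
```

```text
t 4.03 tcp [ 0.5415 -0.0508  0.0494] scan [-20.1 -31.3] F [-2.78 -0.37  1.77] w 0.0938 q [-0.161  0.467  1.685  0.     0.99  -1.925] jaw yaw 101.09 down [-1.e-04  0.e+00 -1.e+00]
```

View pics/c2.png

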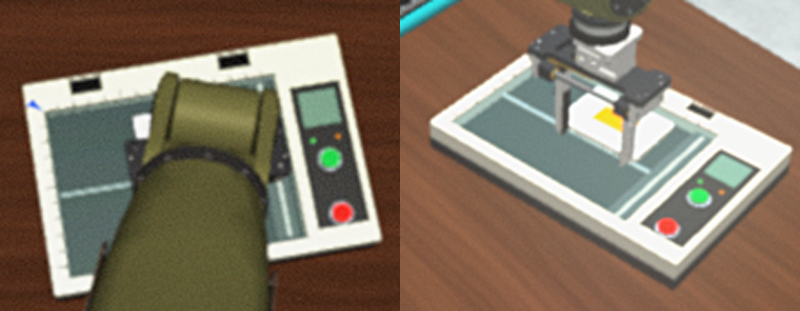

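The side view shows both fingers against the near edge of the chart, pushing at about 3 N. I continue, 1 mm higher because of the upward force reading.

jog_arm(rows=[0.0039, 0.00076, 0.001, 0, 0, 0, 0, 0.0039, 0.00076, 0, 0, 0, 0, 0, 0.0039, 0.00076, 0, 0, 0, 0, 0, 0.0039, 0.00076, 0, 0, 0, 0, 0, 0.0029, 0.0006, 0, 0, 0, 0, 0])

```text
time_s: 4.55
ee_pos: [0.5601, -0.0472, 0.0505]
eef_rot: [-1.058, 1.571, -0.864]
force: [-2.7, -0.3, 1.7]
grip_width: 0.0943
```

jog_arm(rows=[0.002, 0.0004, 0, 0, 0, 0, 0, 0.002, 0.0004, 0, 0, 0, 0, 0])

```text
time_s: 4.72
ee_pos: [0.5638, -0.0464, 0.0505]
eef_rot: [-3.027, 1.571, -2.833]
force: [-3.3, -0.2, 2.0]
grip_width: 0.0939
```

jog_arm(rows=[0.002, 0.0004, 0, 0, 0, 0, 0])

```text
time_s: 4.8
ee_pos: [0.5658, -0.046, 0.0505]
eef_rot: [2.923, 1.571, 3.116]
force: [-3.5, -1.1, 1.7]
grip_width: 0.0939
```

jog_arm(rows=[0.001, 0.0002, 0, 0, 0, 0, 0, 0.001, 0.0002, 0, 0, 0, 0, 0])

```text
time_s: 4.97
ee_pos: [0.5677, -0.0456, 0.0505]
eef_rot: [-3.124, 1.571, -2.93]
force: [-2.8, -0.4, 2.5]
grip_width: 0.0937
```

jog_arm(rows=[0.001, 0.0002, 0, 0, 0, 0, 0])

```text
time_s: 5.05
ee_pos: [0.5687, -0.0454, 0.0505]
eef_rot: [3.082, 1.571, -3.008]
force: [-3.2, -0.6, 1.1]
grip_width: 0.0941
```

jog_arm(rows=[0.001, 0.0002, 0, 0, 0, 0, 0])

```text
time_s: 5.13
ee_pos: [0.5691, -0.0453, 0.0504]
eef_rot: [2.95, 1.569, -3.14]
force: [-11.4, -2.2, 8.1]
grip_width: 0.0941
```

Contact with the far stop at TCP x = 0.569, as predicted (force jumped to 11 N). I back off, lift and look.

jog_arm(rows=[-0.0039, -0.0008, 0, 0, 0, 0, 0, -0.01, -0.002, 0, 0, 0, 0, 0, -0.01, -0.002, 0, 0, 0, 0, 0, 0, 0, 0.03, 0, 0, 0, 0, 0, 0, 0.03, 0, 0, 0, 0, -0.03, -0.006, 0.03, 0, 0, 0, 0, -0.04, -0.008, 0, 0, 0, 0, 0, -0.04, -0.008, 0, 0, 0, -7, 0.4])

```text
time_s: 5.8
ee_pos: [0.436, -0.072, 0.1407]
eef_rot: [-0.275, 1.567, -0.201]
force: [0.6, -1.2, -1.2]
grip_width: 0.0901
```

jog_arm(rows=[-0.02, -0.02, 0, 0, 0, -7, 0.4, 0, -0.04, 0, 0, 0, -7, 0.4, 0, -0.04, 0, 0, 0, -7, 0.4, 0, -0.04, 0, 0, 0, -7, 0.4, 0, -0.02, 0, 0, 0, -7, 0.4, 0, 0, 0, 0, 0, -7, 0.4])

```text
time_s: 6.3
ee_pos: [0.4164, -0.2354, 0.1396]
eef_rot: [-0.035, 1.569, -0.706]
force: [0.3, 0.9, -1.0]
grip_width: 0.0568
```

```bash
python3 look.py 3
```

```text
t 6.30 tcp [ 0.4164 -0.2354  0.1396] scan [-177.9 -188.9] F [ 0.28  0.89 -1.02] w 0.0568 q [-0.591  0.209  1.797 -0.     1.134 -1.49 ] jaw yaw 51.54 down [ 0.0012 -0.001  -1.    ]
```

View pics/c3.png

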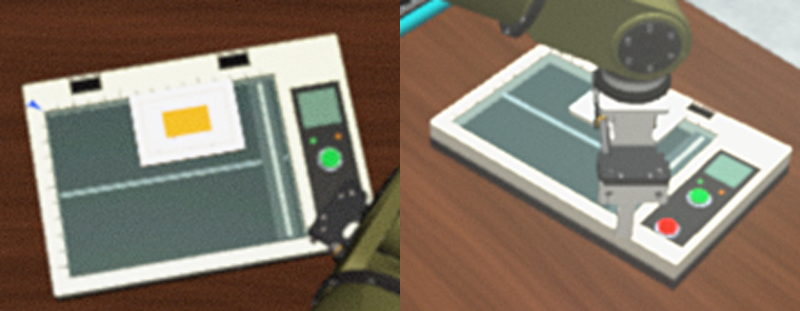

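The chart now lies along the far stop (left crop, top edge from (130,92) to (237,78)). Next comes the +y push with the jaws along the scanner's x.

jog_arm(rows=[0.0365, 0.0183, 0, 0, 0, -6.8, 0.4, 0.0365, 0.0183, 0, 0, 0, -6.8, 0.4, 0.0365, 0.0183, 0, 0, 0, -6.8, 0.4, 0.0365, 0.0183, 0, 0, 0, -6.8, 0.4, 0.0365, 0.0183, 0, 0, 0, -6.8, 0.4, 0.0365, 0.0183, 0, 0, 0, -6.6, 0.4, 0, 0, 0, 0, 0, 0, 0.4, 0, 0, 0, 0, 0, 0, 0.4])

```text
time_s: 7.07
ee_pos: [0.635, -0.1207, 0.1385]
eef_rot: [-2.134, 1.57, 2.79]
force: [0.2, -0.6, -0.2]
grip_width: 0.0563
```

```bash
python3 - <<'E'
from h import *
st()
p=np.load('pics/top3.npz')['p']
C=[plane,];c0=[(308.8,141.8),(356.5,135.2),(359.3,168),(313.5,174)]
w=quad('top',p,c0,.056);print([w2s(x).round(1).tolist() for x in w],w2s(w.mean(0)))
E
```

```text
t 7.07 tcp [ 0.635  -0.1207  0.1385] scan [  58.5 -117.6] F [ 0.21 -0.59 -0.2 ] w 0.0563 q [-0.245  0.571  1.294  0.     1.277 -0.457] jaw yaw 12.16 down [-9.e-04  3.e-04 -1.e+00]
top 0 ang -80.28 rms 0.29 n 24
top 1 ang 10.93 rms 0.07 n 40
top 2 ang -79.00 rms 0.11 n 40
top 3 ang 10.98 rms 0.10 n 40
[[109.6, 40.3], [106.9, -91.7], [14.8, -91.8], [14.5, 40.1]] [ 61.44867298 -25.76985493]
```

View pics/c3t.png

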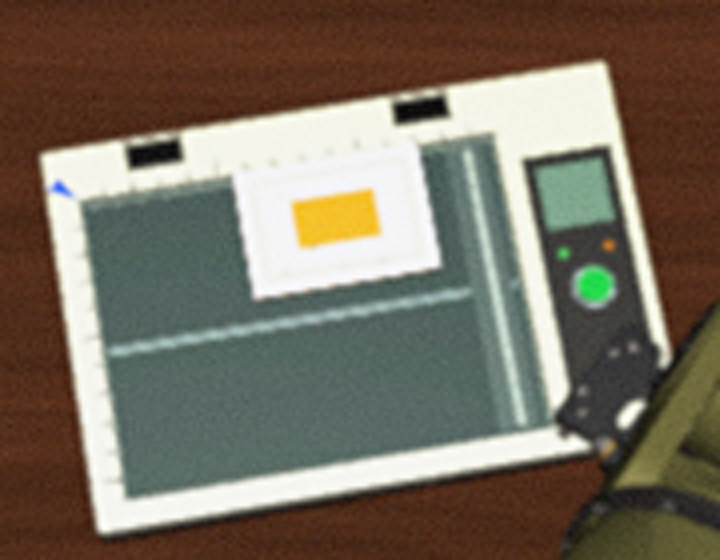

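The chart is square (11° like the scanner) with its -y edge at about -91 mm in the scanner frame. The fingers at -118 are clear, so I lower them.

jog_arm(rows=[0, 0, -0.03, 0, 0, -1.2, 0.4, 0, 0, -0.025, 0, 0, 0, 0.4, 0, 0, -0.015, 0, 0, 0, 0.4, 0, 0, -0.008, 0, 0, 0, 0.4, 0, 0, -0.006, 0, 0, 0, 0.4, 0, 0, -0.003, 0, 0, 0, 0.4, 0, 0, 0, 0, 0, 0, 0.4])

```text
time_s: 7.65
ee_pos: [0.6342, -0.123, 0.0531]
eef_rot: [1.107, 1.57, -0.279]
force: [1.1, -0.0, -0.7]
grip_width: 0.0565
```

```bash
python3 look.py 4
```

```text
t 7.65 tcp [ 0.6342 -0.123   0.0531] scan [  57.3 -119.7] F [ 1.14 -0.01 -0.66] w 0.0565 q [-0.248  0.66   1.363 -0.     1.118 -0.433] jaw yaw 10.59 down [ 7.e-04 -2.e-04 -1.e+00]
```

View pics/c4.png

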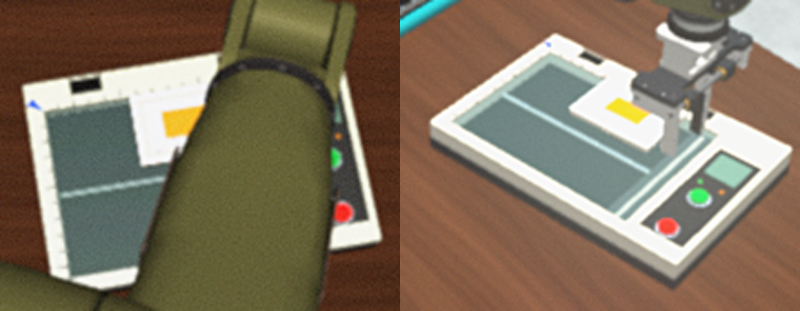

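jog_arm(rows=[0, 0, -0.0025, 0, 0, 0.3, 0.4, -0.0009, 0.0049, 0, 0, 0, 0, 0.4, -0.0009, 0.0049, 0, 0, 0, 0, 0.4, -0.0009, 0.0049, 0, 0, 0, 0, 0.4, -0.001, 0.0049, 0, 0, 0, 0, 0.4, -0.0009, 0.0049, 0, 0, 0, 0, 0.4, -0.001, 0.0049, 0, 0, 0, 0, 0.4, -0.0009, 0.0049, 0, 0, 0, 0, 0.4])

```text
time_s: 8.42
ee_pos: [0.6277, -0.0881, 0.0503]
eef_rot: [0.494, 1.57, -0.887]
force: [-0.4, -3.1, 0.5]
grip_width: 0.0563
```

jog_arm(rows=[-0.0009, 0.0049, 0, 0, 0, 0, 0.4, -0.001, 0.0049, 0, 0, 0, 0, 0.4, -0.0009, 0.0049, 0, 0, 0, 0, 0.4, -0.001, 0.0049, 0, 0, 0, 0, 0.4, -0.0009, 0.0049, 0, 0, 0, 0, 0.4, -0.001, 0.0049, 0, 0, 0, 0, 0.4, -0.0009, 0.0049, 0, 0, 0, 0, 0.4, -0.001, 0.0049, 0, 0, 0, 0, 0.4])

```text
time_s: 9.08
ee_pos: [0.6201, -0.0489, 0.0502]
eef_rot: [0.907, 1.571, -0.474]
force: [0.6, -3.5, 1.8]
grip_width: 0.0564
```

```bash
python3 look.py 5
```

```text
t 9.08 tcp [ 0.6201 -0.0489  0.0502] scan [ 57.5 -44.3] F [ 0.58 -3.45  1.77] w 0.0564 q [-0.138  0.616  1.444 -0.     1.081 -0.326] jaw yaw 10.83 down [ 2.e-04 -1.e-04 -1.e+00]
```

View pics/c5.png

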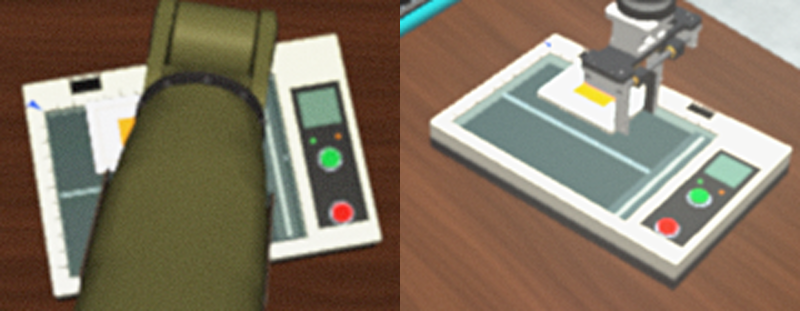

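The chart is sliding along the far stop at about 3.5 N. It has about 54 mm left.

jog_arm(rows=[-0.0009, 0.0049, 0, 0, 0, 0, 0.4, -0.001, 0.0049, 0, 0, 0, 0, 0.4, -0.0009, 0.0049, 0, 0, 0, 0, 0.4, -0.001, 0.0049, 0, 0, 0, 0, 0.4, -0.0009, 0.0049, 0, 0, 0, 0, 0.4, -0.001, 0.0049, 0, 0, 0, 0, 0.4, -0.0009, 0.0049, 0, 0, 0, 0, 0.4, -0.001, 0.0049, 0, 0, 0, 0, 0.4])

```text
time_s: 9.85
ee_pos: [0.6124, -0.0095, 0.0501]
eef_rot: [-2.202, 1.571, 2.7]
force: [0.1, -1.4, -0.1]
grip_width: 0.0565
```

jog_arm(rows=[-0.0008, 0.0039, 0, 0, 0, 0, 0.4, -0.0006, 0.003, 0, 0, 0, 0, 0.4])

```text
time_s: 10.02
ee_pos: [0.611, -0.0026, 0.0501]
eef_rot: [-2.429, 1.571, 2.472]
force: [-0.1, -1.5, -0.7]
grip_width: 0.0567
```

jog_arm(rows=[-0.0004, 0.002, 0, 0, 0, 0, 0.4])

```text
time_s: 10.1
ee_pos: [0.6106, -0.0008, 0.05]
eef_rot: [-2.114, 1.571, 2.788]
force: [-0.9, -1.8, -1.3]
grip_width: 0.0565
```

jog_arm(rows=[-0.0002, 0.001, 0, 0, 0, 0, 0.4])

```text
time_s: 10.18
ee_pos: [0.6105, 0.0001, 0.0501]
eef_rot: [-2.087, 1.571, 2.814]
force: [0.5, -0.8, -1.5]
grip_width: 0.0564
```

jog_arm(rows=[-0.0002, 0.001, 0, 0, 0, 0, 0.4])

```text
time_s: 10.27
ee_pos: [0.6103, 0.0009, 0.0501]
eef_rot: [-1.954, 1.571, 2.947]
force: [-0.1, -1.6, -0.6]
grip_width: 0.0565
```

The force dropped, so I check before going on.

```bash
python3 look.py 6; python3 - <<'E'
import cv2,numpy as np
p=np.load('pics/side6.npz')['p'];cv2.imwrite('pics/z6.png',cv2.resize(p[130:220,280:420],None,fx=5,fy=5,interpolation=cv2.INTER_CUBIC)[:,:,::-1])
E
```

```text
t 10.27 tcp [0.6103 0.0009 0.0501] scan [57.2  6.5] F [-0.14 -1.58 -0.57] w 0.0565 q [-0.059  0.594  1.482  0.     1.066 -0.248] jaw yaw 10.83 down [-1.e-04  0.e+00 -1.e+00]
```

View pics/z6.png

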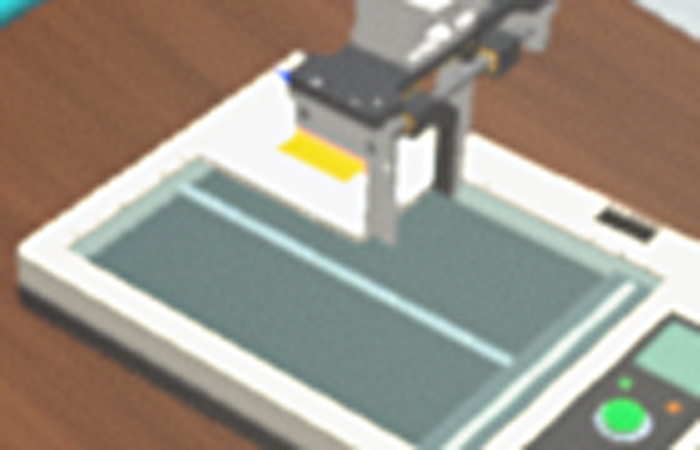

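View pics/c6t.png

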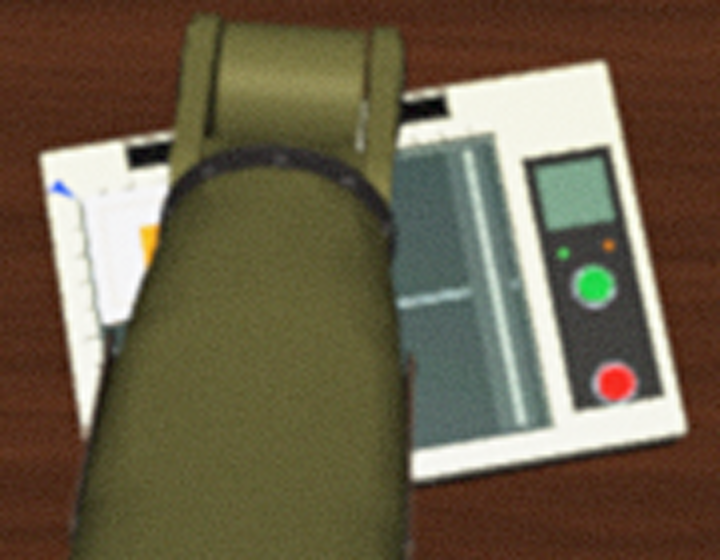

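The chart lies flat and is almost at the left ruler. I continue with 1 mm steps until the force rises.

jog_arm(rows=[-0.0002, 0.001, 0, 0, 0, 0, 0.4, -0.0002, 0.001, 0, 0, 0, 0, 0.4])

```text
time_s: 10.53
ee_pos: [0.61, 0.0027, 0.0502]
eef_rot: [0.755, 1.571, -0.627]
force: [0.1, -2.1, -1.0]
grip_width: 0.0566
```

jog_arm(rows=[-0.0002, 0.001, 0, 0, 0, 0, 0.4])

```text
time_s: 10.62
ee_pos: [0.6098, 0.0037, 0.0501]
eef_rot: [0.011, 1.571, -1.371]
force: [1.1, -1.3, -0.1]
grip_width: 0.0561
```

jog_arm(rows=[-0.0002, 0.001, 0, 0, 0, 0, 0.4])

```text
time_s: 10.7
ee_pos: [0.6096, 0.0047, 0.0502]
eef_rot: [0.456, 1.571, -0.926]
force: [1.1, -4.2, 0.2]
grip_width: 0.0567
```

jog_arm(rows=[-0.0001, 0.0005, 0, 0, 0, 0, 0.4])

```text
time_s: 10.78
ee_pos: [0.6097, 0.0048, 0.0502]
eef_rot: [0.372, 1.57, -1.01]
force: [1.4, -6.0, -0.9]
grip_width: 0.0563
```

jog_arm(rows=[-0.0001, 0.0005, 0, 0, 0, 0, 0.4, 0, 0, 0, 0, 0, 0, 0.4])

```text
time_s: 10.95
ee_pos: [0.6096, 0.0048, 0.0503]
eef_rot: [0.269, 1.569, -1.113]
force: [2.4, -8.1, -1.9]
grip_width: 0.0564
```

jog_arm(rows=[0.0006, -0.003, 0, 0, 0, 0, 0.4, 0.002, -0.01, 0, 0, 0, 0, 0.4, 0.002, -0.01, 0, 0, 0, 0, 0.4, 0, 0, 0.03, 0, 0, 0, 0.2, 0, 0, 0.03, 0, 0, 0, 0, -0.03, -0.006, 0.03, 0, 0, 7, 0, -0.04, -0.008, 0, 0, 0, 7, 0, -0.04, -0.008, 0, 0, 0, 7, 0])

```text
time_s: 11.62
ee_pos: [0.5041, -0.0399, 0.1404]
eef_rot: [0.912, 1.568, -0.097]
force: [0.2, 0.4, 0.0]
grip_width: 0.086
```

jog_arm(rows=[-0.02, -0.03, 0, 0, 0, 7, 0, 0, -0.04, 0, 0, 0, 7, 0, 0, -0.04, 0, 0, 0, 7, 0, 0, -0.04, 0, 0, 0, 7, 0, 0, -0.04, 0, 0, 0, 7, 0, 0, 0, 0, 0, 0, 7, 0])

```text
time_s: 12.12
ee_pos: [0.4852, -0.2237, 0.1394]
eef_rot: [-0.762, 1.57, -1.078]
force: [-0.3, 0.3, 0.1]
grip_width: 0.0941
```

```bash
python3 look.py 7
```

```text
t 12.12 tcp [ 0.4852 -0.2237  0.1394] scan [-108.1 -190.4] F [-0.28  0.26  0.08] w 0.0941 q [-5.000e-01  3.290e-01  1.644e+00 -1.000e-03  1.168e+00 -1.755e+00] jaw yaw 71.88 down [ 6.e-04 -1.e-03 -1.e+00]
```

View pics/c7t.png

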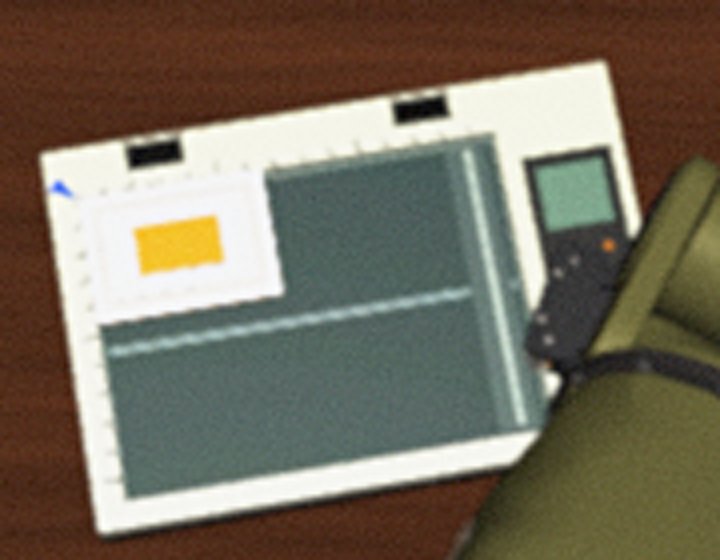

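View pics/c7s.png

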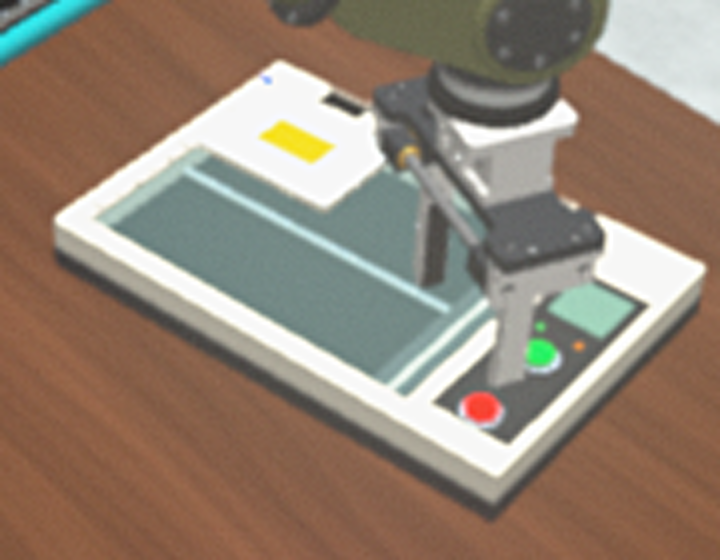

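The chart sits in the corner: label at top-view (295,161), no glass showing at the far or left edge. I measure its angle and offset, then re-seat it in x.

```bash
python3 - <<'E'
from h import *
p=np.load('pics/top7.npz')['p']
o=np.array([250,100])
a,b,c=[o+np.array(x)/4 for x in((267,172),(283,295),(100,324))]
L1,r1,n1=wline('top',p,a,b,.056);L2,r2,n2=wline('top',p,b,c,.056)
print('-y side ang %.2f rms %.2f'%(ang(L1),r1),'-x side ang %.2f'%ang(L2),r2,'corner scan',w2s(X(L1,L2)).round(1),'expect 16,18.5')
M=masks(p)['orange'];print(blob(M))
for k,v in blob(M):
    if abs(v[1]-161)<10:print(w2s(plane('top',v,.056)[0]))
p0=np.load('pics/top0.npz')['p'];print([w2s(plane('top',v,.056)[0]) for k,v in blob(masks(p0)['orange'])][:1])
print('pre x push pose',s2w(-6,83.5),'end',s2w(8,83.5)); st()
E
```

```text
-y side ang 10.75 rms 0.11 -x side ang -79.27 0.11363127717626635 corner scan [14.7 18.5] expect 16,18.5
[(220, [294.16, 160.69]), (54, [444.09, 280.72])]
[62.30561102 84.60457247]
[array([  7.40897932, -30.10424917])]
pre x push pose [0.53361878 0.06455898] end [0.5473662  0.06720632]
t 12.22 tcp [ 0.4853 -0.2195  0.1391] scan [-107.1 -186.3] F [0.74 0.83 0.49] w 0.0940 q [-0.494  0.326  1.648  0.     1.168 -1.747] jaw yaw 71.79 down [-2.e-04  4.e-04 -1.e+00]
```

It agrees with flush and square: -x edge at 14.7 (14.8 right after the x push), angles 10.75 and 10.73 against a scanner yaw of 10.9. A gentle x re-seat makes sure.

jog_arm(rows=[0.006, 0.0355, 0, 0, 0, 3.64, 0, 0.006, 0.0355, 0, 0, 0, 3.64, 0, 0.006, 0.0355, 0, 0, 0, 3.64, 0, 0.006, 0.0355, 0, 0, 0, 3.64, 0, 0.006, 0.0355, 0, 0, 0, 3.64, 0, 0.006, 0.0355, 0, 0, 0, 3.64, 0, 0.006, 0.0355, 0, 0, 0, 3.64, 0, 0.006, 0.0355, 0, 0, 0, 3.64, 0])

```text
time_s: 12.88
ee_pos: [0.5335, 0.0688, 0.1396]
eef_rot: [0.695, 1.57, 0.885]
force: [1.5, 0.2, 0.3]
grip_width: 0.0936
```

jog_arm(rows=[0, 0, 0, 0, 0, 0, 0, 0, 0, 0, 0, 0, 0, 0])

```text
time_s: 13.05
ee_pos: [0.5335, 0.0682, 0.1393]
eef_rot: [2.527, 1.57, 2.717]
force: [-0.7, 0.6, -0.5]
grip_width: 0.094
```

```bash
python3 -c "
from h import *
st()"
```

```text
t 13.05 tcp [0.5335 0.0682 0.1393] scan [-5.5 87.1] F [-0.67  0.63 -0.54] w 0.0940 q [ 0.059  0.337  1.633  0.     1.172 -1.702] jaw yaw 100.90 down [-3.e-04  1.e-04 -1.e+00]
```

jog_arm(rows=[0.0013, -0.007, -0.03, 0, 0, 0, 0, 0, 0, -0.03, 0, 0, 0, 0, 0, 0, -0.015, 0, 0, 0, 0, 0, 0, -0.008, 0, 0, 0, 0, 0, 0, -0.005, 0, 0, 0, 0, 0, 0, 0, 0, 0, 0, 0])

```text
time_s: 13.55
ee_pos: [0.535, 0.0588, 0.0512]
eef_rot: [3.005, 1.57, -3.09]
force: [-0.4, -0.6, -0.0]
grip_width: 0.0941
```

jog_arm(rows=[0.0039, 0.0008, 0, 0, 0, 0, 0, 0.0039, 0.0008, 0, 0, 0, 0, 0, 0.002, 0.0004, 0, 0, 0, 0, 0, 0.001, 0.0002, 0, 0, 0, 0, 0])

```text
time_s: 13.88
ee_pos: [0.5467, 0.0615, 0.052]
eef_rot: [-0.137, 1.57, 0.054]
force: [-0.5, 1.0, -0.4]
grip_width: 0.0941
```

jog_arm(rows=[0.001, 0.0002, 0, 0, 0, 0, 0])

```text
time_s: 13.97
ee_pos: [0.5472, 0.0617, 0.0517]
eef_rot: [-0.137, 1.57, 0.054]
force: [-0.6, -0.4, 0.8]
grip_width: 0.0941
```

```bash
python3 -c "
from h import *
st()"
```

```text
t 13.97 tcp [0.5472 0.0617 0.0517] scan [ 6.8 78.1] F [-0.56 -0.42  0.77] w 0.0941 q [ 0.046  0.477  1.664  0.     1.001 -1.716] jaw yaw 100.93 down [ 5.e-04  0.e+00 -1.e+00]
```

jog_arm(rows=[0.001, 0.0002, 0, 0, 0, 0, 0])

```text
time_s: 14.05
ee_pos: [0.5481, 0.0619, 0.0515]
eef_rot: [-0.19, 1.571, 0.001]
force: [0.5, -0.1, -0.7]
grip_width: 0.0939
```

jog_arm(rows=[0.0007, 0.0001, 0, 0, 0, 0, 0])

```text
time_s: 14.13
ee_pos: [0.5484, 0.0619, 0.0514]
eef_rot: [3.12, 1.57, -2.972]
force: [-5.3, -1.0, 3.5]
grip_width: 0.0942
```

jog_arm(rows=[0.0005, 0.0001, 0, 0, 0, 0, 0])

```text
time_s: 14.22
ee_pos: [0.5485, 0.0619, 0.0513]
eef_rot: [3.098, 1.569, -2.994]
force: [-8.5, -2.7, 5.4]
grip_width: 0.0943
```

The force jumped on first touch at exactly the expected place, so the chart was already flush. Now I retreat, shut the fingers and go to the green button.

jog_arm(rows=[-0.0039, -0.0008, 0, 0, 0, 0, 0, -0.01, -0.002, 0, 0, 0, 0, 0, -0.006, -0.001, 0.01, 0, 0, 0, 0, 0, 0, 0.03, 0, 0, 0, 1, 0, 0, 0.03, 0, 0, 0, 1, 0, -0.03, 0.02, 0, 0, 0, 1, 0.006, -0.0383, 0, 0, 0, 0, 1, 0.006, -0.0383, 0, 0, 0, 0, 1])

```text
time_s: 14.88
ee_pos: [0.5417, -0.0493, 0.143]
eef_rot: [-0.341, 1.567, -0.149]
force: [0.2, 0.4, -0.0]
grip_width: 0.064
```

jog_arm(rows=[0.009, -0.0383, 0, 0, 0, 0, 1, 0.009, -0.0383, 0, 0, 0, 0, 1, 0.009, -0.0383, 0, 0, 0, 0, 1, 0.009, -0.0383, 0, 0, 0, 0, 1, 0, 0, 0, 0, 0, 0, 1, 0, 0, 0, 0, 0, 0, 1])

```text
time_s: 15.38
ee_pos: [0.5769, -0.2031, 0.1407]
eef_rot: [2.387, 1.57, 2.575]
force: [-0.7, -0.3, 0.1]
grip_width: 0.0242
```

```bash
python3 look.py 8; python3 - <<'E'
from h import *
p=np.load('pics/side8.npz')['p'];print(blob(masks(p)['green']))
E
```

```text
t 15.38 tcp [ 0.5769 -0.2031  0.1407] scan [ -14.1 -187.5] F [-0.72 -0.3   0.14] w 0.0242 q [-0.398  0.492  1.408  0.     1.241 -2.157] jaw yaw 100.77 down [-4.e-04  2.e-04 -1.e+00]
[(33, [404.24, 212.58])]
```

View pics/c8.png

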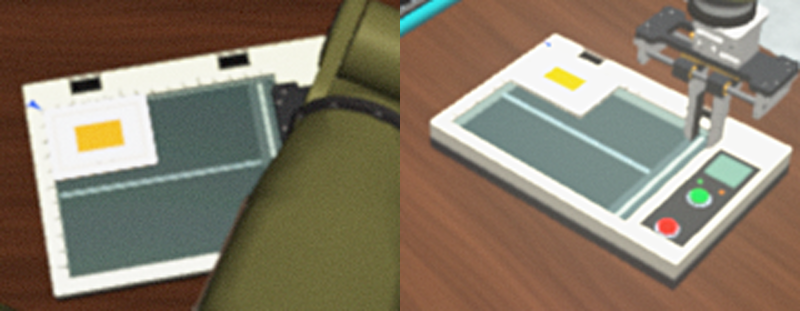

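jog_arm(rows=[-0.0009, -0.0072, 0, 0, 0, 0, 1, 0, 0, -0.03, 0, 0, 0, 1, 0, 0, -0.02, 0, 0, 0, 0, 1, 0, 0, -0.015, 0, 0, 0, 1, 0, 0, -0.009, 0, 0, 0, 1, 0, 0, 0, 0, 0, 0, 1])

```text
validation failed for argument at $.ro...
```

jog_arm(rows=[-0.0009, -0.0072, 0, 0, 0, 0, 1, 0, 0, -0.03, 0, 0, 0, 1, 0, 0, -0.02, 0, 0, 0, 1, 0, 0, -0.015, 0, 0, 0, 1, 0, 0, -0.009, 0, 0, 0, 1, 0, 0, 0, 0, 0, 0, 1, 0, 0, 0, 0, 0, 0, 1])

```text
time_s: 16.07
ee_pos: [0.5765, -0.2085, 0.0679]
eef_rot: [-0.617, 1.57, -0.425]
force: [-0.2, 0.1, 0.7]
grip_width: 0.0005
```

```bash
python3 look.py 9
```

```text
t 16.07 tcp [ 0.5765 -0.2085  0.0679] scan [ -15.5 -192.7] F [-0.17  0.12  0.68] w 0.0005 q [-0.407  0.576  1.463 -0.     1.102 -2.169] jaw yaw 100.97 down [ 3.e-04 -1.e-04 -1.e+00]
```

View pics/c9s.png

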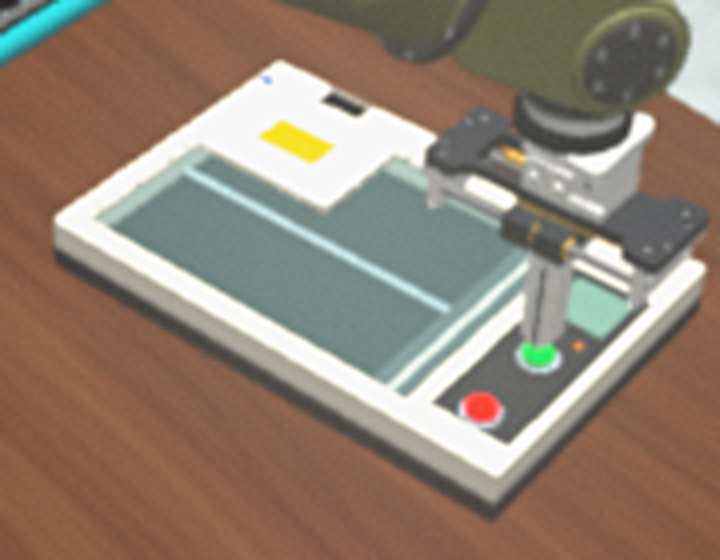

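The shut fingers are just above the green button, with the red one well clear. I centre and press.

jog_arm(rows=[-0.0005, -0.0016, -0.006, 0, 0, 0, 1, 0, 0, -0.003, 0, 0, 0, 1, 0, 0, 0, 0, 0, 0, 1])

```text
time_s: 16.42
ee_pos: [0.5755, -0.2104, 0.0578]
eef_rot: [2.52, 1.57, 2.71]
force: [-0.2, -0.4, -0.4]
grip_width: 0.0006
```

jog_arm(rows=[0, 0, -0.002, 0, 0, 0, 1, 0, 0, 0, 0, 0, 0, 1])

```text
time_s: 16.58
ee_pos: [0.5758, -0.2105, 0.0562]
eef_rot: [-0.935, 1.571, -0.744]
force: [0.5, 0.7, -0.9]
grip_width: 0.0005
```

jog_arm(rows=[0, 0, -0.002, 0, 0, 0, 1, 0, 0, 0, 0, 0, 0, 1])

```text
time_s: 16.75
ee_pos: [0.576, -0.2105, 0.0544]
eef_rot: [-0.597, 1.57, -0.406]
force: [-0.0, -0.5, 2.6]
grip_width: 0.0003
```

jog_arm(rows=[0, 0, -0.002, 0, 0, 0, 1, 0, 0, 0, 0, 0, 0, 1])

```text
time_s: 16.92
ee_pos: [0.576, -0.2105, 0.0524]
eef_rot: [-0.663, 1.57, -0.472]
force: [0.3, 0.6, 4.6]
grip_width: 0.0006
```

jog_arm(rows=[0, 0, -0.001, 0, 0, 0, 1, 0, 0, 0, 0, 0, 0, 1])

```text
time_s: 17.08
ee_pos: [0.576, -0.2105, 0.0522]
eef_rot: [-0.687, 1.57, -0.497]
force: [-3.5, 1.2, 9.4]
grip_width: 0.0004
```

jog_arm(rows=[0, 0, -0.0006, 0, 0, 0, 1, 0, 0, 0, 0, 0, 0, 1])

```text
time_s: 17.25
ee_pos: [0.5761, -0.2105, 0.052]
eef_rot: [-0.667, 1.57, -0.477]
force: [-4.1, 2.7, 13.5]
grip_width: 0.0005
```

It hits a hard stop at z = 0.052 with 13.5 N, well over the 5 N spring, so it is fully down. Releasing.

jog_arm(rows=[0, 0, 0.003, 0, 0, 0, 1, 0, 0, 0.006, 0, 0, 0, 1, 0, 0, 0.03, 0, 0, 0, 1, 0, 0, 0.04, 0, 0, 0, 1, 0, 0, 0.03, 0, 0, 0, 1, -0.04, 0, 0.01, 0, 0, 0, 1, -0.04, 0, 0, 0, 0, 0, 1, -0.04, 0, 0, 0, 0, 0, 1])

```text
time_s: 17.92
ee_pos: [0.4544, -0.21, 0.17]
eef_rot: [-0.681, 1.57, -0.49]
force: [0.4, -1.2, -0.0]
grip_width: 0.0004
```

jog_arm(rows=[-0.04, 0, 0, 0, 0, 0, 1, -0.03, -0.01, 0, 0, 0, 0, 1, 0, -0.04, 0, 0, 0, 0, 1, 0, -0.04, 0, 0, 0, 0, 1, 0, -0.03, 0, 0, 0, 0, 1, 0, 0, 0, 0, 0, 0, 1, 0, 0, 0, 0, 0, 0, 1])

```text
time_s: 18.5
ee_pos: [0.3853, -0.3311, 0.1693]
eef_rot: [2.072, 1.57, 2.26]
force: [0.0, -0.1, 0.6]
grip_width: 0.0001
```

```bash
python3 look.py 10; python3 - <<'E'
from h import *
p=np.load('pics/top10.npz')['p'];q=np.load('pics/side10.npz')['p']
M,N=masks(p),masks(q)
for k in('green','red','orange'):print(k,blob(M[k]),blob(N[k]))
o=np.array([250,100])
a,b,c=[o+np.array(x)/4 for x in((267,172),(283,295),(100,324))]
L1,r1,_=wline('top',p,a,b,.056);L2,r2,_=wline('top',p,b,c,.056)
print('%.2f %.2f'%(ang(L1),ang(L2)),w2s(X(L1,L2)).round(1))
cv2.imwrite('pics/f10s.png',q[:,:,::-1])
E
```

```text
t 18.50 tcp [ 0.3853 -0.3311  0.1693] scan [-226.5 -277. ] F [ 0.   -0.13  0.56] w 0.0001 q [-0.782  0.241  1.683  0.     1.219 -2.542] jaw yaw 100.81 down [-7.e-04  9.e-04 -1.e+00]
green [(44, [398.2, 170.95])] []
red [(36, [403.69, 195.36])] [(365, [407.8, 326.82])]
orange [(218, [294.14, 160.71]), (257, [246.56, 279.39])] [(89, [343.13, 159.74]), (124, [236.08, 193.56]), (264, [350.17, 302.0])]
10.82 -79.19 [14.8 18.5]
```

View pics/c10t.png

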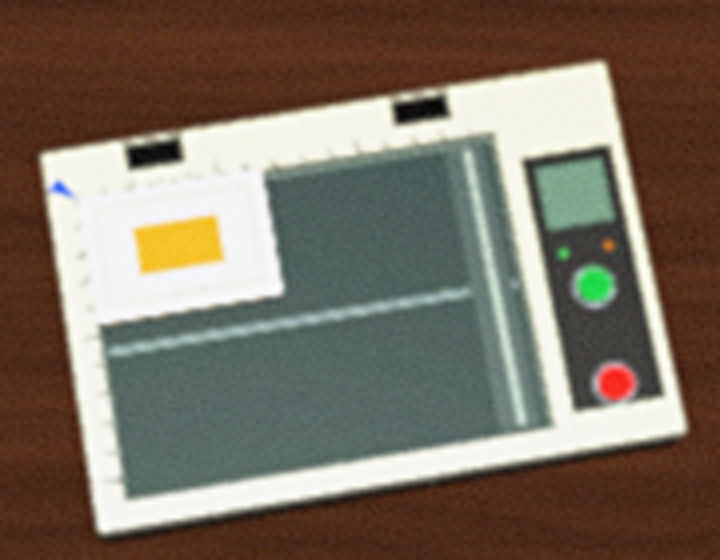

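View pics/f10s.png

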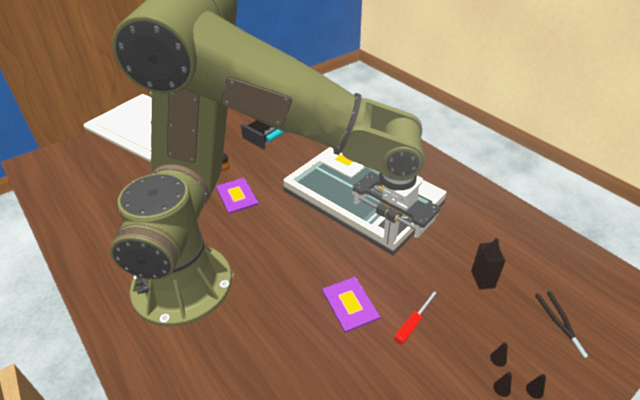

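The chart is in the corner and square. Both buttons are up and unchanged (green at top-view (398.2,171.0), red at (403.7,195.4)), and the bench things are untouched. The last joint sits near its range end, so I turn it back a little before handing in.

jog_arm(rows=[0, 0, 0.01, 0, 0, -6, 1, 0, 0, 0, 0, 0, 0, 1, 0, 0, 0, 0, 0, 0, 1])

```text
time_s: 18.85
ee_pos: [0.3862, -0.3297, 0.1801]
eef_rot: [-0.844, 1.57, -0.754]
force: [-0.3, -0.2, -0.3]
grip_width: 0.0008
```

```bash
python3 -c "
from h import *
st();print(ctrl.hand_in())"
```

```text
t 18.85 tcp [ 0.3862 -0.3297  0.1801] scan [-225.3 -275.7] F [-0.34 -0.22 -0.28] w 0.0008 q [-0.779  0.228  1.672  0.     1.24  -2.439] jaw yaw 95.14 down [ 7.e-04 -7.e-04 -1.e+00]
the job is handed in; nothing more can be done
None
```

The chart is in the blue-arrow corner, the green start button was pressed once and let go, and the job was handed in at about 19 s. I pushed the chart with the open fingers against the far ruler, then the left ruler, then re-seated it on the far one. The contact forces were about 8 to 11 N. The button went down to its hard stop at z = 0.052 m with 13.5 N.

**Chart:** The last top picture shows it square with the scanner to within about 0.1°, at 10.8° against the scanner's 10.9°. Its free corner measured (14.8, 18.5) mm against the ideal (16, 18.5). I put the 1.2 mm down to white edges looking wider in the image, because the re-seating push met the stop exactly where expected.

**Buttons and bench:** Both buttons look the same as before the press in the top picture. The last side picture shows nothing on the bench moved, but the arm hides part of the scene there.

**Disagreements:** Heights measured from the two views came out about 3 mm lower than the text says. The two cameras also differed by 2 to 4 mm in y, so I used the average, and the contacts confirmed it. The last joint came close to the end of its range while retreating (-2.542 of -2.55) but did not pass it.

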